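Draw in the gas-cell cradle with its turnbuckle

ROBOT

A 7-joint arm with a two-finger parallel gripper is mounted at the origin on the work surface. World frame = base frame: x ahead of the robot, y to its left, z up, the work surface at z = 0. Lengths are in m, angles in rad, forces in N, time in s.
With the tool pointing down it reaches from about 0.4 to 0.85 m from the base axis. Payload 10.4 kg.
Tool frame: the origin (TCP) lies midway between the tips of the shut fingers; the grasp point (between the pads) lies 19 mm behind it; z points along the fingers, y is the line along which they close (so a half turn about z gives the same grasp; the last joint's range is limited). The gripper opens to 87 mm and grips with 3 to 60 N. Pads are 19 mm wide; open, the fingers measure 117 mm over their backs; the gripper's body (75 mm by 190 mm) begins 51 mm behind the grasp point.
Start: joints at [-1.247, 0.332, -0.065, 1.46, 0.022, 1.35, -0.088], TCP at [0.212, 0.588, 0.2] pointing down, gripper open.
Joint ranges: [-2.6, 2.6], [-0.5, 2.12], [-1.47, 1.34], [0.16, 2.42], [-1.27, 4.41], [0.06, 2.06], [-2.6, 2.6]. Speed limits (rad/s): [2.22, 2.22, 2.79, 2.79, 3.14, 3.14, 3.14].

INTERFACE

Orientations are given as a unit quaternion [x, y, z, w].
In Python, from bench import r gives the robot as it stands.
- The arm moves only by the tool arm_command, never from a script. Its arguments are lists of equal length, an entry for each row: "xyz": the shift along the world's x, y, z in m, a list of three; "rot": the turn, a rotation vector about the world's x, y, z in rad, a list of three. In form: {"xyz": [[tx, ty, tz], ...], "rot": [[ax, ay, az], ...]}. A call has 1 to 20 rows; each row is the pose to reach, as a shift and turn from the pose commanded when the call began; what a row does not reach only later rows make up. A row lasts 1/12 s, in which the tool goes at most 41.7 mm and 7.16 degrees, less where a joint would pass 70% of its speed; a pose out of reach is approached as far as the arm can. A call with a gripper value outside its range is refused whole. "grip" is the opening, from 0 (shut) to 1 (fully open), set as the call begins (left out, the last holds). The fingers move at their own pace and stop on an object; "squeeze" is the grip in N (left out, the last holds). Time passes only in rows, so rows that repeat a pose let the fingers close. It gives the time, the measured TCP pose, the force, the opening and the grip force at its end, in the units of the state.
- r.read_state(): the state, without advancing time (a new reading comes with each control period).
- r.camera(name): name is "scene" or "top" or "wrist"; returns the picture (384x512x3 uint8, red, green, blue); there is no depth.
- r.camera_model(name): a dict with "fx", "fy", "cx", "cy" (pixels), "T" (4x4, takes a point from camera to world coordinates). Camera axes: x right, y up, looking along -z (the intrinsics and any distortion apply to the point x, -y, -z); pixel columns grow to the right and rows downward; lengths in m; the calibration is good to about 2 mm. The wrist camera is an equidistant fisheye: a pixel r from the principal point sees the ray r / f radians off the axis. A picture is of the moment at which its call begins: read the wrist's pose just before it. camera_model takes no time and is no camera call; for the wrist camera it gives the pose at the moment of the call.
- r.close_job(): hands the job in; it is judged then, once.
Trained networks look in the newest picture that a camera, given by its name, has taken for a name from the list of things; names that differ only in an ending like _2 or _b are one class to them, and where a whole thing is asked for, a point or a joint stands for the part that bears it (a point fixed in the world has none). Each returns a list of dicts, best first, with "conf" (0 to 1); they miss things now and then, are a little off and sometimes report something else, mostly with a low value. They report only what shows in the picture. A call takes as long as a camera call.
- r.look_for(label, camera): "at" ([x, y, z] in m, in the coordinates of the camera as it stood for that picture, good to about 4 mm: the middle of the surface that is visible of it).
- r.spot_point(label, camera): "at" ([x, y, z] in m, in the coordinates of the camera as it stood for that picture, good to about 4 mm: a listed point, or the origin of a listed thing).
The state is a dict: "time": time; "joint_positions": joint angles; "joint_vel": joint speeds; "joint_torque": joint torques, N m; "ee_pos": TCP position; "eef_rot": TCP orientation; "ft_force": force on the tool from outside, world axes, zero at the start; "torque": the same for the moment, N m; "width": finger opening in m; "grip_force": force on a finger pad.
Only numpy, scipy, OpenCV 4.12 (cv2) and the standard library are available. Lean on these libraries where they do the work, as an engineer would, in place of code of your own. Each camera call takes 0.05 s, during which the arm holds its last target. There are 200 camera calls.

TASK

On the bench is a cradle whose two white saddles are joined by a turnbuckle. Turn the blue middle sleeve by pushing its red-tipped spokes, tops over towards the yellow edge of the base, until both saddles have drawn in and their red pointers stand inside the green bands on the base. Then let go, and do not shift the gas cell, jar or screwdriver lying around it.

Things in the scene. Friction and masses are not known exactly. Their poses are not given: they have to be found in the camera images.
- cradle: Aluminium base plate screwed to the bench, 130 (x) by 340 (y) by 12 mm high; its origin is the centre of its underside, on the bench. The turnbuckle's axis runs along its y, level, 72 mm above the bench, straight above the origin. Its +x long edge (away from the robot) is yellow. It never moves during the work.
- sleeve (a joint): Turn of the blue middle body, rad (0 to 11), right-handed about the cradle's +y: it grows as the upper spoke goes over towards the +x (yellow) edge. A full turn draws both saddles in 20 mm each at once; pointers are mid-band at 6.91 rad. It starts at 0.9 to 3.4. Friction of 0.2 N m holds it where it is left; pushing the saddles does not turn it; a spoke leaning over 40 degrees against a sideways push binds.
- sleeve_axis (a point): Middle of the sleeve, on its axis. Sleeve 26 mm across, 94 mm long along the cradle's y. At its middle four spokes 8 mm thick stand square to the axis, 90 degrees apart, ending in red balls 16 mm across whose far ends are 50 mm from the axis. A spoke points straight up when joint sleeve is 0 or any multiple of pi/2. The saddles stay over 60 mm from it.
- pointer_left (a point): Midline of the left (+y) saddle, at the level of the base's top. Its two red pointers, 3 mm wide, stick out over the base 35 to 60 mm either side of it along x. The saddle is a white block 56 by 22 mm (foot 72 by 36 mm) with a black V on top, 146 mm high; it slides along the cradle's y only and starts 11 to 19 mm outward of its band's middle.
- pointer_right (a point): The same for the right (-y) saddle, the mirror image.
- band_left (a point): Middle of the left green band: a strip 12 mm wide along the cradle's y, painted on both sides of the base's top, 93 mm from the middle of the base in +y. Axes as the cradle's.
- band_right (a point): The same at 93 mm in -y.
- gas_cell: Bystander: loose glass tube 44 mm across with two square steel flanges 54 mm, 170 mm long along its y, lying beyond the cradle on its +x side, 0.5 kg; origin under its middle, on the bench.
- jar: Bystander: loose amber jar, 48 mm across, 60 mm high, on the robot's side of the cradle near its left end; origin at the centre of its foot.
- screwdriver: Bystander: loose screwdriver 170 mm long lying on the robot's side of the cradle near its right end, lying along its own x.

How it is judged:
At the end, for the whole second after the job is handed in: Both pointers stand inside their green bands (midline within 4.5 mm of the band's middle, on both sides), the sleeve at rest (under 0.05 rad/s) (y of pointer_left in the frame of band_left between -0.0045 and 0.0045 m and y of pointer_right in the frame of band_right between -0.0045 and 0.0045 m and velocity of joint sleeve between -0.05 and 0.05 rad/s); the robot touches nothing.
It fails at once if the gas cell is shifted more than 20 mm (distance of gas_cell from where it was at the start of the episode above 0.02 m).
It fails at once if the jar is shifted more than 20 mm (distance of jar from where it was at the start of the episode above 0.02 m).
It fails at once if the screwdriver is shifted more than 20 mm (distance of screwdriver from where it was at the start of the episode above 0.02 m).
It also fails if it takes over 42 s, if anything falls off the work surface, if the arm or the gripper's body presses on something with over 40 N, if the wrist force passes 120 N, or if a joint passes its speed limit or range.

## Working session

There is one attempt and no reset: what is moved stays moved. The work goes in short steps, Python scripts to look and compute and a tool call to move; the robot and the scene stay as the last step left them, time stands still between calls to the robot, and variables do not carry over. Pictures are saved under pics/ and viewed, at most 10 in all, crops included, and the job is handed in when it is done.

Besides the shell and the picture viewer there is one more tool, called by a JSON object that holds its "method" and its "body". arm_command: Moves the arm, as the interface text tells. Its arguments: {"type":"object","properties":{"xyz":{"type":"array"},"rot":{"type":"array"},"grip":{"type":"number"},"squeeze":{"type":"number"}},"required":["xyz","rot"]}

```bash
mkdir -p pics; cat > h.py <<'E'
from bench import r
import numpy as np, cv2
def snap(cam,name):
    im=r.camera(cam); cv2.imwrite(f'pics/{name}.png',cv2.resize(im[:,:,::-1],(768,576))); return im
def world(cam,p):
    T=np.array(r.camera_model(cam)['T']); return (T@np.r_[p,1])[:3]
def find(cam,labels,f='spot_point'):
    for l in labels:
        for d in getattr(r,f)(l,cam)[:2]: print(cam,f,l,round(d['conf'],2),world(cam,d['at']).round(4))
def pix(cam,P):
    m=r.camera_model(cam);T=np.array(m['T']);q=T[:3,:3].T@(np.array(P)-T[:3,3])
    return m['cx']+m['fx']*q[0]/-q[2], m['cy']+m['fy']*(-q[1])/-q[2]
E
python3 - <<'E'
from h import *
L=['cradle','sleeve_axis','pointer_left','pointer_right','band_left','band_right','gas_cell','jar','screwdriver']
for c in ['top','scene']:
    snap(c,c+'0'); find(c,L)
s=r.read_state(); print(s['time'],s['ee_pos'],s['eef_rot'],s['width'])
E
```

```text
top spot_point cradle 0.62 [ 6.104e-01 -5.700e-02  1.000e-04]
top spot_point sleeve_axis 0.74 [ 0.6097 -0.0566  0.072 ]
top spot_point pointer_left 0.82 [0.646  0.0479 0.0115]
top spot_point pointer_right 0.63 [ 0.5732 -0.1626  0.0153]
top spot_point band_left 0.67 [0.6397 0.0273 0.0128]
top spot_point band_right 0.67 [ 0.5774 -0.1414  0.0092]
top spot_point band_right 0.57 [0.5609 0.1262 0.0029]
top spot_point gas_cell 0.63 [ 0.7479 -0.1423  0.0028]
top spot_point gas_cell 0.4 [0.6402 0.0282 0.0103]
top spot_point jar 0.53 [0.5612 0.1258 0.0017]
top spot_point screwdriver 0.82 [ 0.4275 -0.2008 -0.0017]
scene spot_point cradle 0.96 [ 0.6107 -0.059  -0.0012]
scene spot_point sleeve_axis 0.71 [ 0.6113 -0.0556  0.0736]
scene spot_point sleeve_axis 0.49 [0.6481 0.0432 0.0109]
scene spot_point pointer_left 0.56 [0.6487 0.0418 0.0092]
scene spot_point pointer_right 0.78 [ 0.5694 -0.1621  0.0083]
scene spot_point band_left 0.71 [ 0.5591  0.126  -0.0032]
scene spot_point band_left 0.58 [0.6405 0.0307 0.012 ]
scene spot_point band_right 0.59 [ 0.5745 -0.1444  0.0125]
scene spot_point gas_cell 0.7 [ 0.7446 -0.1505 -0.    ]
scene spot_point jar 0.88 [ 0.5601  0.1239 -0.0046]
scene spot_point screwdriver 0.6 [ 0.4234 -0.2018  0.0009]
1.0 [0.21244814 0.58780194 0.19978622] [1.72533831e-01 9.85003591e-01 4.49110469e-05 2.79641990e-05] 0.08670877804295608
```

View pics/top0.png

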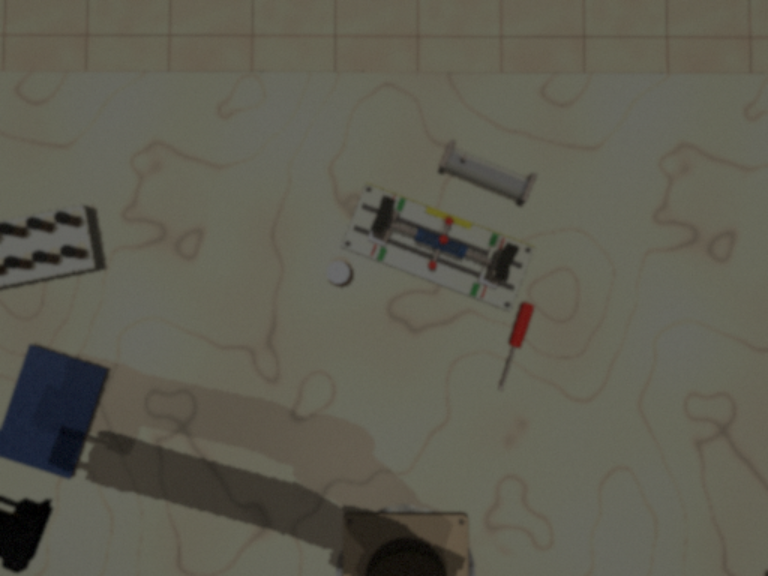

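View pics/scene0.png

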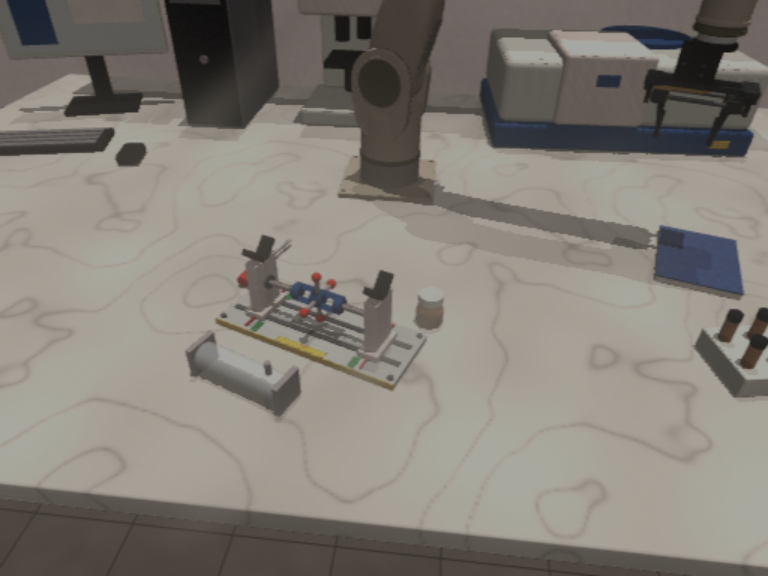

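Cradle is yawed about −20°. The scene picture shows one spoke nearly upright at about (317,278). Next I'll fit the yaw and sleeve angle from the red balls.

```bash
cat >> h.py <<'E'
C=np.array([0.6105,-0.0575,0]);
def measure(yaw=np.radians(-19.9),show=False):
    X=np.array([np.cos(yaw),np.sin(yaw),0]);A=C+[0,0,.072]
    cost=np.zeros(90); 
    for c in ['top','scene']:
        im=r.camera(c).astype(float); R=im[...,0]-np.maximum(im[...,1],im[...,2]); R=cv2.GaussianBlur(np.clip(R,0,60).astype(np.float32),(0,0),1)
        for i in range(90):
            for k in range(4):
                p=np.radians(i+90*k); u,v=pix(c,A+.042*(np.sin(p)*X+np.cos(p)*np.array([0,0,1])))
                cost[i]+=cv2.getRectSubPix(R,(1,1),(u,v))[0,0]
    i=int(cost.argmax()); print('phi mod 90 =',i,cost[[i,(i+10)%90,(i-10)%90,(i+45)%90]].round(0))
E
python3 - <<'E'
from h import *
measure()
P=[]
for c in ['top','scene']:
    for l in ['pointer_left','pointer_right']:
        P.append(world(c,r.spot_point(l,c)[0]['at']))
P=np.array(P);print(P.round(4)); m=(P[0]+P[2]-P[1]-P[3])/2;print(np.degrees(np.arctan2(-m[0],m[1])),np.linalg.norm(m[:2])/2)
find('top',['cradle']);
im=r.camera('top');cv2.imwrite('pics/c.png',cv2.resize(im[110:215,215:375,::-1],(800,525),interpolation=2))
E
```

```text
phi mod 90 = 1 [366. 287. 277.  77.]
[[ 0.6467  0.0465  0.008 ]
 [ 0.5722 -0.161   0.0127]
 [ 0.6461  0.041   0.0086]
 [ 0.5695 -0.1616  0.0096]]
-20.229870246317095 0.10926618057532128
top spot_point cradle 0.7 [ 6.115e-01 -5.700e-02 -4.000e-04]
```

View pics/c.png

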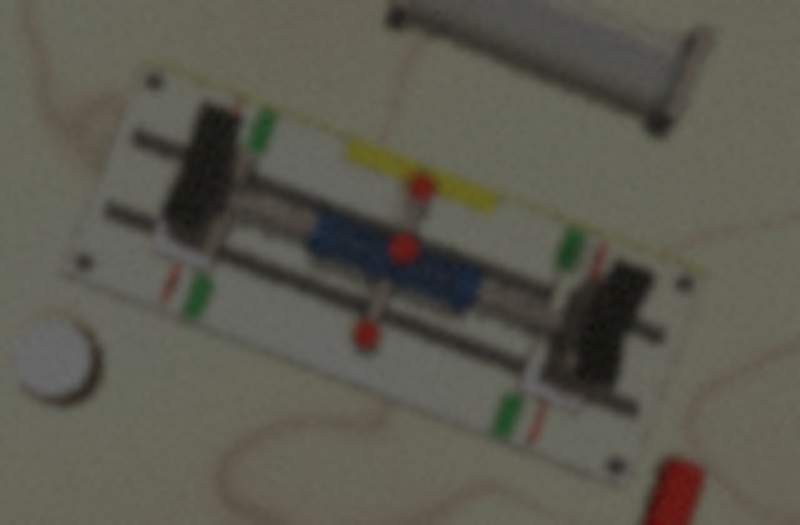

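The crop shows a spoke upright at (403,248), with the side balls at (421,186) and (366,335), so θ is about 1.57. The pointers sit about 16–17 mm outward of the bands, which agrees. That leaves roughly 310° to turn: one 50° stroke, then three of 90°. I'll approach with the fingers shut and the closing line along the cradle's x.

{"method": "arm_command", "body": {"xyz": [[0.3375, -0.623, 0], [0.3375, -0.623, 0], [0.3375, -0.623, 0], [0.3375, -0.623, 0], [0.3375, -0.623, 0], [0.3375, -0.623, 0], [0.3375, -0.623, 0], [0.3375, -0.623, 0], [0.3375, -0.623, 0], [0.3375, -0.623, 0], [0.3375, -0.623, 0], [0.3375, -0.623, 0], [0.3375, -0.623, 0], [0.3375, -0.623, 0], [0.3375, -0.623, 0], [0.3375, -0.623, 0], [0.3375, -0.623, 0], [0.3375, -0.623, 0], [0.3375, -0.623, 0], [0.3375, -0.623, 0]], "rot": [[0, 0, -1.571], [0, 0, -1.571], [0, 0, -1.571], [0, 0, -1.571], [0, 0, -1.571], [0, 0, -1.571], [0, 0, -1.571], [0, 0, -1.571], [0, 0, -1.571], [0, 0, -1.571], [0, 0, -1.571], [0, 0, -1.571], [0, 0, -1.571], [0, 0, -1.571], [0, 0, -1.571], [0, 0, -1.571], [0, 0, -1.571], [0, 0, -1.571], [0, 0, -1.571], [0, 0, -1.571]], "grip": 0}}

```text
time: 3.07
ee_pos: [0.5498, -0.0347, 0.1996]
eef_rot: [0.819, 0.574, -0.0, -0.0]
ft_force: [0.9, 0.1, -0.1]
width: 0.0005
grip_force: 0.0
```

{"method": "arm_command", "body": {"xyz": [[0, 0, -0.03], [0, 0, -0.065], [0, 0, -0.095], [0, 0, -0.103], [0.007, -0.0025, -0.103], [0.014, -0.005, -0.103], [0.021, -0.0076, -0.103], [0.028, -0.0102, -0.103], [0.035, -0.0127, -0.103], [0.042, -0.0153, -0.103], [0.049, -0.0178, -0.103], [0.056, -0.0204, -0.104], [0.063, -0.0229, -0.106], [0.07, -0.0255, -0.108], [0.07, -0.0255, -0.108]], "rot": [[0, 0, 0], [0, 0, 0], [0, 0, 0], [0, 0, 0], [0, 0, 0], [0, 0, 0], [0, 0, 0], [0, 0, 0], [0, 0, 0], [0, 0, 0], [0, 0, 0], [0, 0, 0], [0, 0, 0], [0, 0, 0], [0, 0, 0]]}}

```text
time: 4.32
ee_pos: [0.6217, -0.0616, 0.0923]
eef_rot: [0.819, 0.574, 0.0, 0.001]
ft_force: [-0.2, 0.0, 5.4]
width: 0.0005
grip_force: 2.4
```

```bash
python3 - <<'E'
from h import *
measure(); s=r.read_state(); print(s['ee_pos'],s['ft_force'],s['time'])
im=r.camera('scene');cv2.imwrite('pics/d.png',cv2.resize(im[130:270,130:300,::-1],(728,600),interpolation=2))
E
```

```text
phi mod 90 = 32 [187. 147. 164.  48.]
[ 0.62138792 -0.06144411  0.09246251] [ 1.23897437 -0.07194878  3.61095868] 4.4167
```

View pics/d.png

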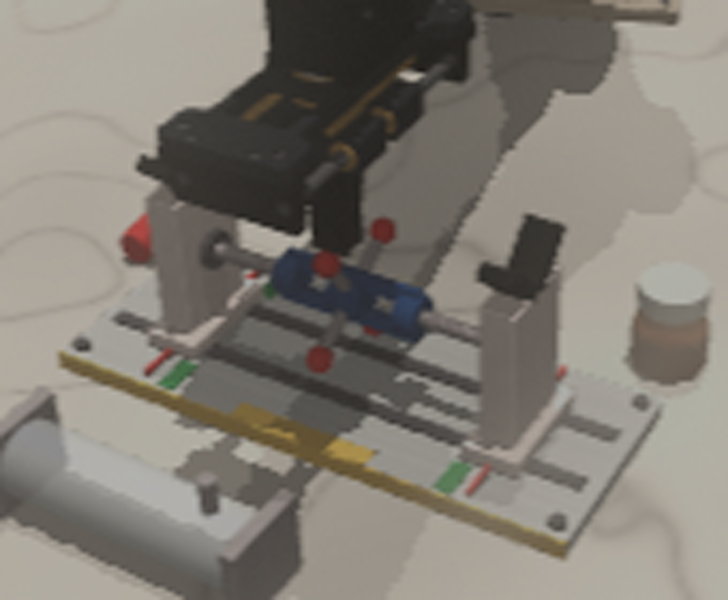

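{"method": "arm_command", "body": {"xyz": [[-0.002, 0.0007, 0.015], [-0.002, 0.0007, 0.045], [-0.035, 0.0127, 0.05], [-0.0675, 0.0246, 0.05], [-0.0675, 0.0246, 0.05]], "rot": [[0, 0, 0], [0, 0, 0], [0, 0, 0], [0, 0, 0], [0, 0, 0]]}}

```text
time: 4.88
ee_pos: [0.5473, -0.0344, 0.1409]
eef_rot: [0.818, 0.575, -0.001, -0.002]
ft_force: [0.5, 0.4, 0.0]
width: 0.001
grip_force: 0.0
```

```bash
python3 - <<'E'
from h import *
measure(); s=r.read_state(); print(s['ee_pos'],s['ft_force'],s['time'])
im=r.camera('scene');cv2.imwrite('pics/e.png',cv2.resize(im[130:270,130:300,::-1],(728,600),interpolation=2))
A=C+[0,0,.072];X=np.array([.94,-.342,0])
for p in range(-50,140,10):
    u,v=pix('scene',A+.042*(np.sin(np.radians(p))*X+np.cos(np.radians(p))*np.array([0,0,1])));print(p,round((u-130)*4.28),round((v-130)*4.28),end='; ')
E
```

```text
phi mod 90 = 28 [191. 172. 142.  58.]
[ 0.55166705 -0.03524327  0.14190009] [ 0.35202249 -0.09468337 -0.15697116] 4.9833
-50 378 224; -40 373 221; -30 367 220; -20 361 222; -10 354 225; 0 347 231; 10 340 239; 20 334 248; 30 327 259; 40 322 271; 50 318 284; 60 314 297; 70 312 309; 80 311 321; 90 311 332; 100 313 342; 110 315 350; 120 319 356; 130 324 360;
```

View pics/e.png

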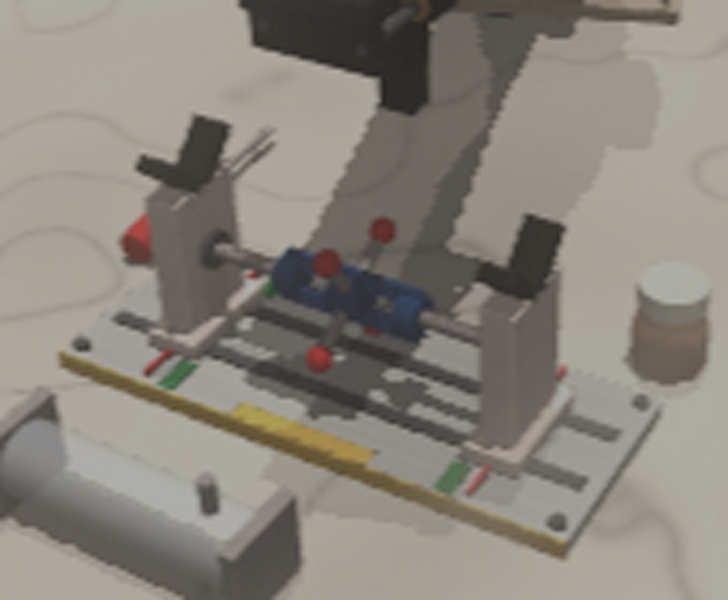

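The sleeve stands at about 30°: the ball at (327,265) fits the projection for φ between 30° and 35°. The fingertips are thinner than I assumed. I'll push the same spoke further along an arc.

{"method": "arm_command", "body": {"xyz": [[0.026, -0.0095, 0], [0.0508, -0.0185, 0], [0.0508, -0.0185, -0.03], [0.0508, -0.0185, -0.042], [0.0583, -0.0212, -0.043], [0.0658, -0.0239, -0.043], [0.0714, -0.026, -0.045], [0.0771, -0.028, -0.049], [0.0818, -0.0298, -0.053], [0.0846, -0.0308, -0.056], [0.0846, -0.0308, -0.056], [0.0836, -0.0304, -0.03], [0.0836, -0.0304, 0], [0.05, -0.0185, 0], [0.012, -0.0043, 0], [0, 0, 0], [0, 0, 0]], "rot": [[0, 0, 0], [0, 0, 0], [0, 0, 0], [0, 0, 0], [0, 0, 0], [0, 0, 0], [0, 0, 0], [0, 0, 0], [0, 0, 0], [0, 0, 0], [0, 0, 0], [0, 0, 0], [0, 0, 0], [0, 0, 0], [0, 0, 0], [0, 0, 0], [0, 0, 0]]}}

```text
time: 6.45
ee_pos: [0.5505, -0.0346, 0.1424]
eef_rot: [0.818, 0.575, 0.001, -0.001]
ft_force: [-0.1, 0.3, -0.5]
width: 0.0002
grip_force: 0.0
```

```bash
cat >> h.py <<'E'
def meas2():
    measure()
    X=np.array([.94,-.342,0]);Y=np.array([.342,.94,0])
    for c in ['top','scene']:
        L=r.spot_point('pointer_left',c);R=r.spot_point('pointer_right',c)
        if L and R: print(c,[round(float((world(c,q[0]['at'])-C)@Y),4) for q in (L,R)],L[0]['conf'],R[0]['conf'])
    s=r.read_state(); print(s['ee_pos'],s['ft_force'],s['time'])
E
python3 - <<'E'
from h import *
meas2()
E
```

```text
phi mod 90 = 46 [194. 125. 157.  58.]
top [0.1102, 0.0904] 0.6 0.53
scene [0.1035, -0.1088] 0.68 0.57
[ 0.55320315 -0.03662179  0.14181856] [0.38275887 0.03439413 0.00638699] 6.75
```

{"method": "arm_command", "body": {"xyz": [[0.035, -0.0127, 0], [0.07, -0.0255, 0], [0.0921, -0.0335, 0], [0.0921, -0.0335, -0.02], [0.0921, -0.0335, -0.03], [0.0921, -0.0335, -0.038], [0.0921, -0.0335, -0.046], [0.0921, -0.0335, -0.053], [0.0921, -0.0335, -0.06], [0.0921, -0.0335, -0.06], [0.0921, -0.0335, -0.03], [0.0921, -0.0335, 0], [0.06, -0.0218, 0], [0.025, -0.0091, 0], [0.01, -0.0036, 0], [0.01, -0.0036, 0]], "rot": [[0, 0, 0], [0, 0, 0], [0, 0, 0], [0, 0, 0], [0, 0, 0], [0, 0, 0], [0, 0, 0], [0, 0, 0], [0, 0, 0], [0, 0, 0], [0, 0, 0], [0, 0, 0], [0, 0, 0], [0, 0, 0], [0, 0, 0], [0, 0, 0]]}}

```text
time: 8.08
ee_pos: [0.5598, -0.0378, 0.1422]
eef_rot: [0.818, 0.575, 0.001, -0.001]
ft_force: [0.7, 0.3, 1.2]
width: 0.0004
grip_force: 0.0
```

```bash
python3 - <<'E'
from h import *
meas2()
E
```

```text
phi mod 90 = 49 [185. 148. 140.  60.]
scene [0.1009, -0.1075] 0.6 0.67
[ 0.56305744 -0.04013484  0.14175282] [-0.30081059 -0.34544572  0.37256429] 8.3833
```

```bash
python3 - <<'E'
from h import *
im=r.camera('scene');cv2.imwrite('pics/f.png',cv2.resize(im[130:270,130:300,::-1],(728,600),interpolation=2))
E
```

```text
(no output)
```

View pics/f.png

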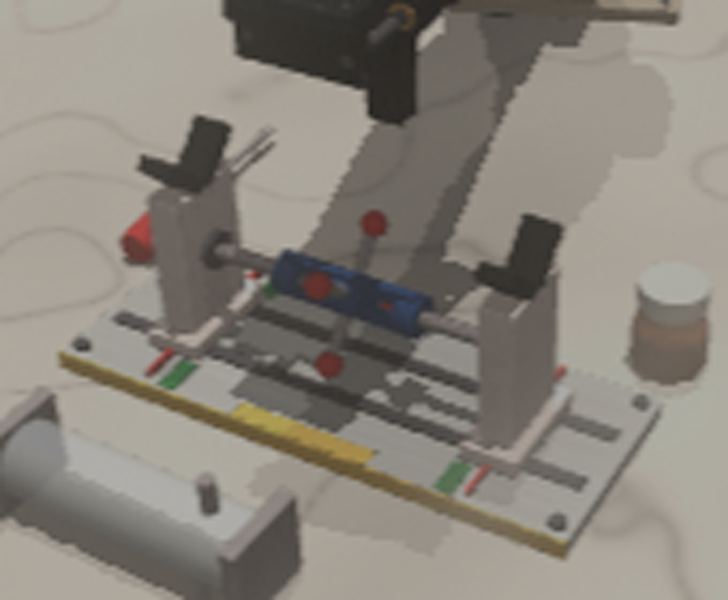

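```bash
python3 - <<'E'
from h import *
f=lambda P:[round((a-130)*4.28) for a in pix('scene',P)]
print('d',f([.6214,-.0615,.0924]),'f',f([.563,-.0401,.1418]),'e',f([.5517,-.0352,.1419]))
X=np.array([.94,-.342,0]);Y=np.array([.342,.94,0]);
P=np.array([.563,-.0401,.1418])
for a in(-.015,.015):
  for b in (-.0095,.0095): print(a,b,f(P+a*X+b*Y))
im=r.camera('top'); 
g=lambda P:[round(float(a),1) for a in pix('top',P)]
print(g(P),g(C),g(C+[0,0,.072]))
print('sleeve ends scene',f(C+[0,0,.072]+.047*Y),f(C+[0,0,.072]-.047*Y))
im=r.camera('scene').astype(float);R=((im[...,0]-np.maximum(im[...,1],im[...,2]))>40).astype(np.uint8)
n,l,st,ce=cv2.connectedComponentsWithStats(R[130:270,130:300]);print([( (c*4.28).round(),s[4]) for c,s in zip(ce,st)][1:])
E
```

```text
d [338, 273] f [391, 146] e [403, 136]
-0.015 -0.0095 [390, 129]
-0.015 0.0095 [419, 137]
0.015 -0.0095 [363, 154]
0.015 0.0095 [392, 163]
[289.1, 177.5] [291.0, 164.7] [293.4, 161.7]
sleeve ends scene [423, 315] [281, 269]
[(array([138., 230.]), np.int32(34)), (array([373., 222.]), np.int32(20)), (array([251., 272.]), np.int32(3)), (array([316., 284.]), np.int32(20)), (array([385., 304.]), np.int32(1)), (array([158., 357.]), np.int32(10)), (array([327., 363.]), np.int32(17)), (array([559., 368.]), np.int32(4)), (array([474., 477.]), np.int32(8))]
```

The sleeve is still at about 50° (ball at (316,284)). The visible fingertip sits roughly 20 mm above the reported TCP (tip near row 125, expected 150–160), and that fits all the contacts so far. I'll press the ball down again, deeper.

{"method": "arm_command", "body": {"xyz": [[0.035, -0.0127, 0], [0.07, -0.0255, 0], [0.0822, -0.0299, 0], [0.0822, -0.0299, -0.025], [0.0822, -0.0299, -0.04], [0.0822, -0.0299, -0.05], [0.0822, -0.0299, -0.058], [0.0822, -0.0299, -0.066], [0.0822, -0.0299, -0.072], [0.0822, -0.0299, -0.077], [0.0822, -0.0299, -0.077], [0.0822, -0.0299, -0.077]], "rot": [[0, 0, 0], [0, 0, 0], [0, 0, 0], [0, 0, 0], [0, 0, 0], [0, 0, 0], [0, 0, 0], [0, 0, 0], [0, 0, 0], [0, 0, 0], [0, 0, 0], [0, 0, 0]]}}

```text
time: 9.53
ee_pos: [0.6482, -0.0711, 0.0679]
eef_rot: [0.819, 0.574, 0.003, 0.003]
ft_force: [4.1, -2.9, 8.0]
width: 0.0006
grip_force: 3.9
```

```bash
python3 - <<'E'
from h import *
meas2()
im=r.camera('scene');cv2.imwrite('pics/g.png',cv2.resize(im[130:270,130:300,::-1],(728,600),interpolation=2))
E
```

```text
phi mod 90 = 79 [208. 119. 160.  48.]
scene [0.1037, -0.1088] 0.84 0.57
[ 0.6477357  -0.07090819  0.06762389] [ 5.19907593 -2.58031862  7.85337044] 9.8333
```

View pics/g.png

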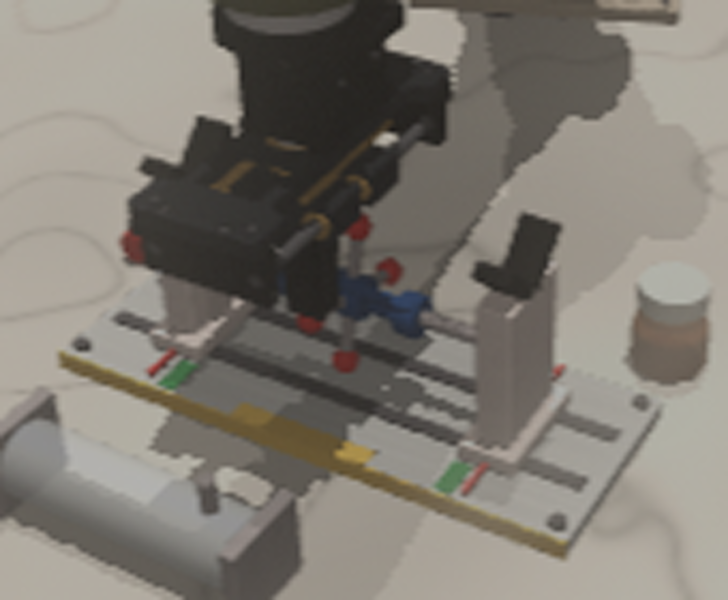

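The ball under the finger is now at (310,322), φ about 79°, and the tip does ride 20 mm above the reported TCP. The next spoke is nearly upright, so I'll do a sideways stroke 20 mm deeper than before.

{"method": "arm_command", "body": {"xyz": [[0, 0, 0.03], [0, 0, 0.055], [-0.035, 0.0127, 0.055], [-0.07, 0.0255, 0.055], [-0.0761, 0.0277, 0.055], [-0.0761, 0.0277, 0.025], [-0.0761, 0.0277, 0.01], [-0.0686, 0.025, 0.01], [-0.0611, 0.0222, 0.01], [-0.0536, 0.0195, 0.01], [-0.0461, 0.0168, 0.01], [-0.0385, 0.014, 0.01], [-0.031, 0.0113, 0.009], [-0.0244, 0.0089, 0.007], [-0.0244, 0.0089, 0.007], [-0.0272, 0.0099, 0.03], [-0.0272, 0.0099, 0.055], [0, 0, 0.055], [0, 0, 0.055]], "rot": [[0, 0, 0], [0, 0, 0], [0, 0, 0], [0, 0, 0], [0, 0, 0], [0, 0, 0], [0, 0, 0], [0, 0, 0], [0, 0, 0], [0, 0, 0], [0, 0, 0], [0, 0, 0], [0, 0, 0], [0, 0, 0], [0, 0, 0], [0, 0, 0], [0, 0, 0], [0, 0, 0], [0, 0, 0]]}}

```text
time: 11.47
ee_pos: [0.6496, -0.0713, 0.123]
eef_rot: [0.819, 0.574, 0.002, 0.003]
ft_force: [-0.6, 0.1, -0.5]
width: 0.0004
grip_force: 0.0
```

```bash
python3 - <<'E'
from h import *
meas2()
E
```

```text
phi mod 90 = 46 [193. 153. 137.  50.]
scene [-0.001, -0.1048] 0.6 0.81
[ 0.64451704 -0.0695712   0.11993048] [-0.75456854  0.09102797 -0.47288605] 11.7667
```

{"method": "arm_command", "body": {"xyz": [[0, 0, -0.02], [0, 0, -0.032], [0, 0, -0.042], [0, 0, -0.05], [0, 0, -0.056], [0, 0, -0.056], [0, 0, -0.025], [0, 0, 0], [-0.038, 0.0138, 0], [-0.0761, 0.0277, 0], [-0.0761, 0.0277, -0.03], [-0.0761, 0.0277, -0.045], [-0.0686, 0.025, -0.045], [-0.0611, 0.0222, -0.045], [-0.0536, 0.0195, -0.045], [-0.0461, 0.0168, -0.045], [-0.0385, 0.014, -0.045], [-0.031, 0.0113, -0.046], [-0.0244, 0.0089, -0.048], [-0.0244, 0.0089, -0.048]], "rot": [[0, 0, 0], [0, 0, 0], [0, 0, 0], [0, 0, 0], [0, 0, 0], [0, 0, 0], [0, 0, 0], [0, 0, 0], [0, 0, 0], [0, 0, 0], [0, 0, 0], [0, 0, 0], [0, 0, 0], [0, 0, 0], [0, 0, 0], [0, 0, 0], [0, 0, 0], [0, 0, 0], [0, 0, 0], [0, 0, 0]]}}

```text
time: 13.43
ee_pos: [0.6207, -0.0612, 0.0715]
eef_rot: [0.819, 0.574, -0.001, -0.001]
ft_force: [-4.8, 3.4, 2.3]
width: 0.0006
grip_force: 2.4
```

{"method": "arm_command", "body": {"xyz": [[-0.0028, 0.001, 0.023], [-0.0028, 0.001, 0.048], [0.0244, -0.0089, 0.048], [0.0244, -0.0089, 0.048]], "rot": [[0, 0, 0], [0, 0, 0], [0, 0, 0], [0, 0, 0]]}}

```text
time: 13.77
ee_pos: [0.6493, -0.0715, 0.1222]
eef_rot: [0.819, 0.574, 0.002, 0.002]
ft_force: [0.8, -0.0, -0.1]
width: 0.0004
grip_force: 0.0
```

```bash
python3 - <<'E'
from h import *
meas2()
E
```

```text
phi mod 90 = 49 [187. 132. 156.  52.]
scene [0.0962, -0.099] 0.83 0.64
[ 0.64443301 -0.06964439  0.11967515] [-0.45098589 -0.49564556 -0.31212413] 14.0667
```

Saddles now read ±97.6 mm, as expected for about 229° of turn. One more identical cycle should finish it.

{"method": "arm_command", "body": {"xyz": [[0, 0, -0.02], [0, 0, -0.032], [0, 0, -0.042], [0, 0, -0.05], [0, 0, -0.056], [0, 0, -0.056], [0, 0, -0.025], [0, 0, 0], [-0.038, 0.0138, 0], [-0.0761, 0.0277, 0], [-0.0761, 0.0277, -0.03], [-0.0761, 0.0277, -0.045], [-0.0686, 0.025, -0.045], [-0.0611, 0.0222, -0.045], [-0.0536, 0.0195, -0.045], [-0.0461, 0.0168, -0.045], [-0.0385, 0.014, -0.045], [-0.031, 0.0113, -0.046], [-0.0244, 0.0089, -0.048], [-0.0244, 0.0089, -0.048]], "rot": [[0, 0, 0], [0, 0, 0], [0, 0, 0], [0, 0, 0], [0, 0, 0], [0, 0, 0], [0, 0, 0], [0, 0, 0], [0, 0, 0], [0, 0, 0], [0, 0, 0], [0, 0, 0], [0, 0, 0], [0, 0, 0], [0, 0, 0], [0, 0, 0], [0, 0, 0], [0, 0, 0], [0, 0, 0], [0, 0, 0]]}}

```text
time: 15.73
ee_pos: [0.6206, -0.0612, 0.0714]
eef_rot: [0.819, 0.574, -0.001, -0.001]
ft_force: [-4.2, 2.4, 1.8]
width: 0.0003
grip_force: 2.4
```

{"method": "arm_command", "body": {"xyz": [[-0.0028, 0.001, 0.023], [-0.0028, 0.001, 0.06], [-0.0028, 0.001, 0.1], [-0.0378, 0.0137, 0.13], [-0.075, 0.0275, 0.15], [-0.1, 0.037, 0.15], [-0.1, 0.037, 0.15], [-0.1, 0.037, 0.15]], "rot": [[0, 0, 0], [0, 0, 0], [0, 0, 0], [0, 0, 0], [0, 0, 0], [0, 0, 0], [0, 0, 0], [0, 0, 0]]}}

```text
time: 16.4
ee_pos: [0.5209, -0.0235, 0.2239]
eef_rot: [0.818, 0.575, 0.002, 0.0]
ft_force: [0.2, -0.1, 0.1]
width: 0.0005
grip_force: 0.0
```

```bash
python3 - <<'E'
from h import *
meas2()
find('scene',['gas_cell','jar','screwdriver'])
im=r.camera('scene');cv2.imwrite('pics/z.png',cv2.resize(im[130:270,130:300,::-1],(728,600),interpolation=2))
E
```

```text
phi mod 90 = 49 [195. 134. 163.  49.]
scene [0.0873, -0.0916] 0.56 0.88
[ 0.52082209 -0.02442037  0.22135491] [ 0.36209188 -0.85385563  0.76999426] 16.7
scene spot_point gas_cell 0.85 [ 0.7435 -0.1479  0.0009]
scene spot_point gas_cell 0.63 [ 0.5747 -0.1418  0.0101]
scene spot_point jar 0.98 [ 0.557   0.1221 -0.0007]
scene spot_point screwdriver 0.7 [ 0.4267 -0.1987  0.0027]
```

View pics/z.png

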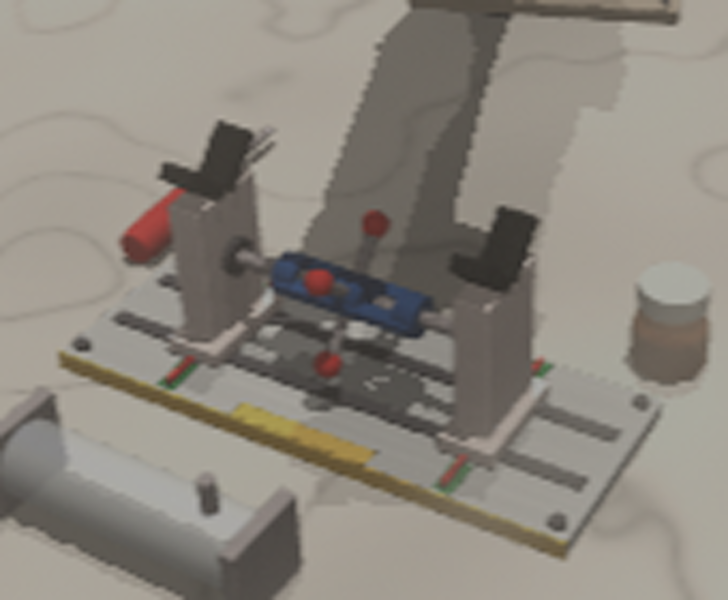

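The red pointers at (180,370) and (455,470) stand mid-band with green on both sides. The bystanders are where they were, and the arm is clear.

```bash
python3 -c "
from bench import r
print(r.close_job())"
```

```text
the job is handed in; nothing more can be done
None
```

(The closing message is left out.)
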